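# Back off the roller press with its captive adjustable wrench

### The arm

A 7-joint arm with a two-finger parallel gripper is mounted at the origin on the work surface. World frame = base frame: x ahead of the robot, y to its left, z up, the work surface at z = 0. Lengths are in m, angles in rad, forces in N, time in s.
With the tool pointing down it reaches from about 0.4 to 0.85 m from the base axis. Payload 10.4 kg.
Tool frame: the origin (TCP) lies at the very end of the fingers, on their centre line; the grasp point (between the pads) lies 19 mm behind it (manip.pinch_z is the distance from the TCP to the grasp point, in m); z points along the fingers, y is the line along which they close (so a half turn about z gives the same grasp; the last joint's range is limited). The gripper opens to 85 mm and grips with 20 to 120 N. Pads are 22 mm wide; open, the fingers measure 114 mm over their backs; the gripper's body (76 mm by 85 mm) begins 54 mm behind the grasp point. The pads swing forward as they close: fully open they stand 13 mm farther back than shut.
Start: joints at [1.206, 0.332, -0.065, 1.46, 0.022, 1.35, -0.088], TCP at [0.21, -0.589, 0.231] pointing down, gripper open.
Joint ranges: [-2.6, 2.6], [-0.5, 2.12], [-1.47, 1.34], [0.16, 2.42], [-1.27, 4.41], [0.06, 2.06], [-2.6, 2.6]. Speed limits (rad/s): [2.22, 2.22, 2.79, 2.79, 3.14, 3.14, 3.14].

### API

Orientations are given as a unit quaternion [x, y, z, w].
In Python, from workcell import manip gives the robot as it stands. The module is installed in compiled form; this text tells all that it offers.
- The arm moves only by the shell command python3 -m creep 'ROWS' [OPENING] [FORCE]. ROWS is a JSON object of lists of equal length, an entry for each row: "slide": the shift along the tool's x, y, z in m, a list of three; "twist": the turn about the tool's z in degrees. A call has 1 to 8 rows; each row shifts and turns the commanded pose from where the row before left it, along the tool's axes as they then stand; what a row does not reach is not made up. A row lasts 1/8 s, in which the tool goes at most 62.5 mm and 10.7 degrees, less where a joint would pass 70% of its speed; a pose out of reach is approached as far as the arm can. A call with a gripper value outside its range is refused whole. OPENING is the opening in per cent of the stroke, from 0 (shut) to 100 (fully open), set as the call begins (- or left out, the last holds). The fingers move at their own pace and stop on an object; FORCE is the grip in N (left out, the last holds). Time passes only in rows, so rows that do not move let the fingers close. It gives the time, the measured TCP pose, the force, the opening and the grip force at its end, in the units of the state.
- manip.get_obs(): the state, without advancing time (a new reading comes with each control period).
- manip.camera(name): name is "side" or "top"; returns (picture, depth): 384x512x3 uint8, blue, green, red; 384x512 float32, m along the optical axis (not along the pixel's ray), 0 where there is no reading.
- manip.camera_params(name): a dict with "intrinsics" (3x3 intrinsics, pixels), "R" (3x3) and "t" (3): a world point X has camera coordinates R X + t. Camera axes: x right, y down, z forward; pixel columns grow to the right and rows downward; lengths in m; the calibration is good to about 2 mm. A picture is of the moment at which its call begins. camera_params takes no time and is no camera call.
- manip.hand_in(): hands the job in; it is judged then, once.
The state is a dict: "clock": time; "joint_pos": joint angles; "joint_velocities": joint speeds; "tau": joint torques, N m; "position": TCP position; "ee_rot": TCP orientation; "ft_force": force on the tool from outside, world axes, zero at the start; "torque": the same for the moment, N m; "grip_width": opening from 0.0 (shut) to 1.0 (fully open); "grasp_force": force on a finger pad.
Only numpy, scipy, OpenCV 4.12 (cv2) and the standard library are available. Lean on these libraries where they do the work, as an engineer would, in place of code of your own. Each camera call takes 0.05 s, during which the arm holds its last target. There are 200 camera calls.

### The job

Open up the roller press for a thicker paddle: first flip the brass ratchet pawl fully out of the collar by its black tab, then roll the brass worm of the slack adjustable wrench until its jaws just fit the big hexagon nut. Then swing the wrench handle anticlockwise (seen from above) to turn the nut back until its white pointer lines up with the red stud, and let go. Leave the pawl off and the jaws snug on the nut, and do not shift the paddle, hand roller, weights or squeegee.

Things in the scene. Friction and masses are not known exactly. Their poses are not given: they have to be found in the camera images.
- nut_axis (a point): Centre of the top of the steel hexagon nut (50 mm across flats, 40 mm high, vertical axis, top 112 mm above the table) on the green roller press. Frame fixed to the press: z up, +y along the bed to the drum and its 230 mm high frames, 290 to 370 mm away; nearer than that nothing of the press tops 125 mm. The 60 mm high bed reaches 70 mm to -y, 130 to +x, 90 to -x.
- nut (a joint): Turn of the nut, rad, growing anticlockwise seen from above (loosening). Starts near 0; takes about 0.4 N m, stays where it is left. The flat white pointer on its top, 80 mm long, points along press +y at 0 and towards the red stud at 0.75. While the pawl is engaged the nut is stopped after about 0.1.
- index_stud (a point): Top of the red index stud on the press, 116 mm above the table, 85 mm from the nut's axis: the mark for the white pointer.
- pawl (a joint): Swing of the brass ratchet pawl about its vertical pivot, rad: 0 engaged in the collar under the nut, grows anticlockwise from above, 1.0 fully off (end stop). Stays where it is left (about 1 N at the tab).
- pawl_pivot (a point): Pivot axis of the pawl, 75 mm above the table.
- pawl_tab (a point): Middle of the upright black tab (round, 16 mm across, from 71 to 111 mm above the table) on the pawl's tail, 60 mm from the pivot. Push it anticlockwise about the pivot. The tail under the tab is a flat bar at 71 to 79 mm height.
- wrench (a joint): Swing of the captive steel adjustable wrench about the nut's axis, rad, anticlockwise from above; at 0 the handle points along press -y and the jaw faces are parallel to two flats of the nut at nut 0. Starts within 0.12 of that. Slack jaws slip round the nut; snug jaws carry it along. Light friction, stays where it is left, free to swing to 1.4.
- handle (a point): On the flat wrench handle, 195 mm from the nut's axis, half-way up its thickness (93.5 mm above the table). The handle is 24 mm wide and 15 mm thick (86 to 101 mm height) and runs from 118 to 250 mm from the axis; frame y points to the nut, x across the handle. Under it is free space down to the table.
- worm_top (a point): Top of the wrench's worm, a brass knurled roller 36 mm in diameter, 42 long, axis across the handle (frame x; y towards the nut), 83 mm from the nut's axis, top 122 mm up (20 above the wrench body). The whole wrench rides on a spring: 4 N plus 1 N per mm, at most 10 mm down. Press 6 to 8 mm with a fingertip and drag towards the handle to roll it by friction (about 2 N) and close the jaws; towards the nut opens them.
- jaw_a_face (a point): Top middle of one jaw's inner face, 106.5 mm above the table. Both jaws move together, centred on the nut; the distance between the faces is the opening: 60 to 66 mm at the start, about 50 mm when snug. Each 18 mm of worm roll closes it by 3 mm, and it stays where it is left. When the jaws bite, the worm stops and the drag about doubles as the finger slips.
- jaw_b_face (a point): Top middle of the inner face of the other jaw, 106.5 mm above the table.
- paddle_mid (a point): Bystander: bare limba paddle, blade 152 mm across on a cork mat, handle along frame -x to 162 mm from this point, the blade's centre.
- walnut_roller_mid (a point): Bystander: walnut hand roller, 90 mm wide, 34 mm in diameter, handle 130 mm towards frame -x; point at the roller's centre.
- weight0_mid (a point): Bystander: brass disc weight, 64 mm in diameter, 32 mm high; point at its centre.
- weight1_mid (a point): Bystander: another such brass weight; point at its centre.
- weight2_mid (a point): Bystander: another such brass weight; point at its centre.
- squeegee_mid (a point): Bystander: amber plastic squeegee, 95 by 86 mm, up to 14 mm high; point at its centre.

How it is judged:
On the way, in this order (a step that is already met when the one before it is completed fails the run):
1. the pawl is flipped off before the nut is turned (value of joint pawl above 0.75 rad and value of joint nut below 0.2 rad), for 0.2 s.
2. the jaws fit the nut (opening under 52.5 mm) before it is turned (distance between jaw_a_face and jaw_b_face below 0.0525 m and value of joint nut below 0.2 rad), for 0.3 s.
At the end, for the whole second after the job is handed in: The nut is turned to 0.75 rad within 0.11 rad (white pointer at the red stud) and at rest, the pawl is off (over 0.75 rad), the jaws are still on the nut (opening under 54.5 mm), the wrench is at rest (value of joint nut between 0.64 and 0.86 rad and value of joint pawl above 0.75 rad and distance between jaw_a_face and jaw_b_face below 0.0545 m and velocity of joint nut below 0.05 rad/s and velocity of joint wrench below 0.1 rad/s); the robot touches nothing.
It fails at once if the nut is turned with slack jaws (value of joint nut above 0.2 rad and distance between jaw_a_face and jaw_b_face above 0.056 m).
It fails at once if the nut is turned well past the red stud (value of joint nut above 1 rad).
It fails at once if a bystander is shifted by more than 30 mm (distance of any of paddle_mid, walnut_roller_mid, weight0_mid, weight1_mid, weight2_mid, squeegee_mid from where it was at the start of the episode above 0.03 m).
It also fails if it takes over 61 s, if anything falls off the work surface, if the arm or the gripper's body presses on something with over 40 N, if the wrist force passes 120 N, or if a joint passes its speed limit or range.

## Working session

There is one attempt and no reset: what is moved stays moved. The work goes in short steps, Python scripts to look and compute and a shell command to move; the robot and the scene stay as the last step left them, time stands still between calls to the robot, and variables do not carry over. Pictures are saved under pics/ and viewed, at most 10 in all, crops included, and the job is handed in when it is done.

```bash
mkdir -p pics
cat > h.py <<'E'
import numpy as np, cv2
from workcell import manip
from scipy.spatial.transform import Rotation as Ro
def P(n):
    p=manip.camera_params(n); return np.array(p["intrinsics"]),np.array(p["R"]),np.array(p["t"])
def ray(n,u,v,z):
    K,R,t=P(n); c=-R.T@t; d=R.T@np.linalg.inv(K)@np.array([u,v,1.]); return c+d*(z-c[2])/d[2]
def proj(n,X):
    K,R,t=P(n); q=K@(R@np.asarray(X)+t); return q[:2]/q[2]
def cloud(n,dep):
    K,R,t=P(n); v,u=np.indices(dep.shape); q=np.stack([u,v,np.ones_like(u)],-1)@np.linalg.inv(K).T*dep[...,None]; return (q-t)@R
E
python3 - <<'E'
from h import *
for n in("top","side"):
    im,d=manip.camera(n); np.savez(f"pics/{n}0.npz",im=im,d=d)
    cv2.imwrite(f"pics/{n}0.png",cv2.resize(im,(800,600),interpolation=cv2.INTER_CUBIC))
    K,R,t=P(n); print(n,K[0,0],-R.T@t,R.round(2).tolist())
o=manip.get_obs(); print(o["position"],o["ee_rot"],Ro.from_quat(o["ee_rot"]).as_matrix().round(3),o["clock"],manip.pinch_z)
E
```

```text
top 466.46699746562325 [ 0.42562958 -0.21895579  1.61681622] [[0.02, -1.0, -0.0], [-1.0, -0.02, -0.09], [0.09, 0.01, -1.0]]
side 392.0185817434012 [0.39932345 0.70200354 0.69259783] [[-0.98, -0.19, -0.0], [-0.1, 0.55, -0.83], [0.16, -0.82, -0.56]]
[ 0.20933723 -0.58854332  0.23061204] [ 9.85433957e-01  1.70057403e-01 -1.46069499e-04 -6.12635418e-04] [[ 0.942  0.335 -0.   ]
 [ 0.335 -0.942  0.001]
 [-0.    -0.001 -1.   ]] 0.1 0.0187
```

View pics/top0.png

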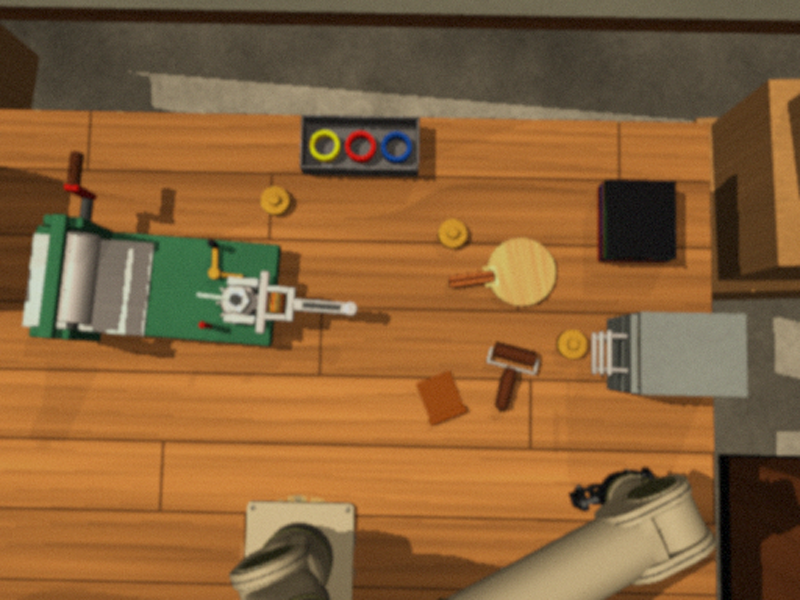

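View pics/side0.png

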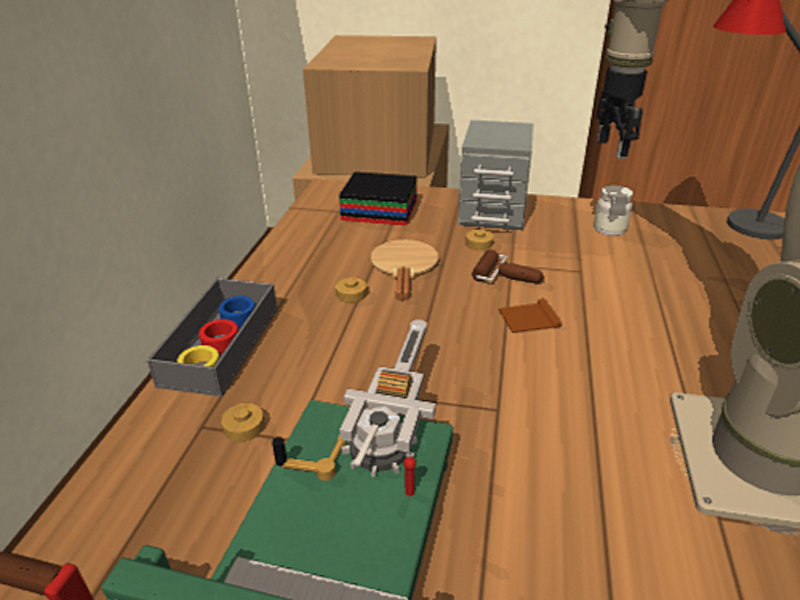

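The top view shows the nut at about (238,299), the red stud at (205,324), the pawl pivot at (214,272), its tab at (213,245), the worm at (275,302), and the handle running to (352,308) (800x600 pixels). The side view confirms this layout: black tab at (279,450), stud at (410,475), worm at (393,383). Next I'll localise these with masks.

Run:
```python
from h import *
out=[]
for n,(x0,x1,y0,y1) in {"top":(110,240,140,230),"side":(160,300,195,325)}.items():
    f=np.load(f"pics/{n}0.npz"); im,d=f["im"],f["d"]; C=cloud(n,d)
    hsv=cv2.cvtColor(im,cv2.COLOR_BGR2HSV); H,S,V=cv2.split(hsv)
    z=C[...,2]; roi=np.zeros(d.shape,bool); roi[y0:y1,x0:x1]=1
    M={"red":((H<6)|(H>174))&(S>170)&(z>.065),"black":(V<45)&(z>.065)&(z<.125),"brass":(H>8)&(H<28)&(S>110)&(z>.068)&(z<.14),
       "steel":(S<70)&(V>90)&(z>.08)&(z<.14)}
    for k,m in M.items():
        m=(m&roi&(d>0)).astype(np.uint8); nc,lab,st,ce=cv2.connectedComponentsWithStats(m)
        for i in range(1,nc):
            if st[i,4]>5:
                q=C[lab==i]; print(n,k,st[i].tolist(),ce[i].round(1),"med",np.median(q,0).round(4),"top",np.percentile(q[:,2],95).round(4))
    out.append(cv2.resize(im[y0:y1,x0:x1],None,fx=4.2 if n=="side" else 6,fy=4.2 if n=="side" else 6,interpolation=cv2.INTER_CUBIC))
    # handle axis from top steel
    if n=="top":
        m=(S<70)&roi&(z>.08)&(z<.112)&(C[...,1]<.05)
    cv2.imwrite(f"pics/{n}_crop.png",out[-1])
```

```text
top red [128, 206, 6, 3, 10] [129.9 207.5] med [0.49   0.1963 0.1219] top 0.1249
top black [134, 154, 6, 4, 17] [136.  155.7] med [0.6616 0.1868 0.1087] top 0.115
top brass [133, 157, 12, 21, 98] [137.4 169.2] med [0.6138 0.1889 0.0743] top 0.0815
top brass [146, 175, 8, 2, 13] [149.2 175.5] med [0.5992 0.1503 0.0717] top 0.0742
top brass [171, 187, 12, 13, 136] [176.2 193.2] med [0.5399 0.0483 0.1189] top 0.125
top brass [127, 205, 8, 5, 9] [130.9 206.4] med [0.4949 0.1948 0.1171] top 0.1214
top steel [126, 173, 102, 40, 1278] [170.8 192.9] med [0.5393 0.0845 0.1018] top 0.1145
side red [258, 293, 8, 23, 122] [261.9 303.1] med [0.4898 0.2061 0.102 ] top 0.1208
side black [175, 280, 9, 18, 112] [178.6 288.3] med [0.661  0.1982 0.0972] top 0.1111
side black [249, 289, 6, 4, 8] [251.4 290.4] med [0.5206 0.1587 0.0772] top 0.0801
side black [237, 292, 4, 7, 12] [238.2 294.6] med [0.5467 0.1696 0.0723] top 0.0771
side black [254, 292, 5, 5, 9] [256.1 294.2] med [0.5111 0.158  0.0676] top 0.0693
side brass [241, 238, 22, 17, 202] [252.3 245.7] med [0.5373 0.0652 0.1139] top 0.1221
side brass [176, 279, 7, 5, 11] [179.8 280.7] med [0.6579 0.1881 0.1099] top 0.1118
side brass [180, 278, 41, 28, 306] [202.5 295.7] med [0.6083 0.1933 0.0743] top 0.0776
side steel [218, 205, 61, 93, 2032] [247.4 261.4] med [0.5385 0.1124 0.1019] top 0.1151
```

View pics/top_crop.png

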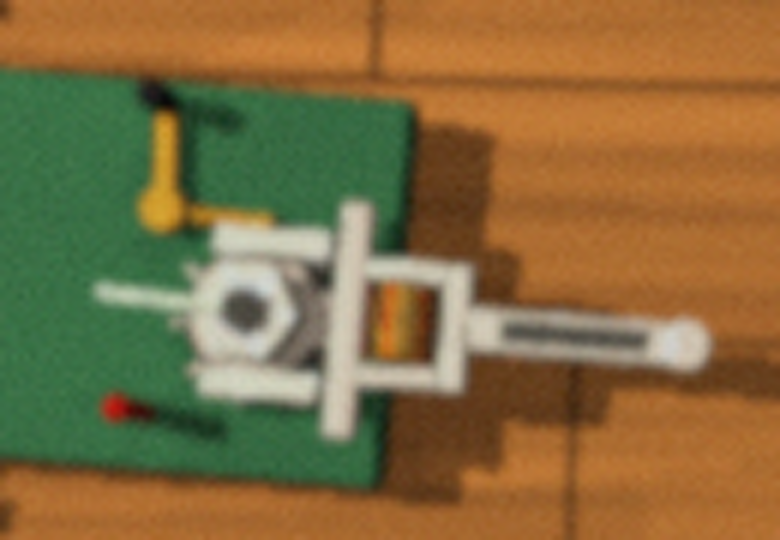

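The crop shows the nut bore at (246,310), stud top (115,407), tab (155,93), pivot (160,209), worm (402,322), handle end (685,343) and pointer tip (97,290). I'll cast these onto their known heights.

Run:
```python
from h import *
pts={"nut":(246,310,.112),"stud":(115,407,.116),"tab":(155,93,.111),"pivot":(160,209,.08),"worm":(402,322,.122),"hend":(685,343,.101),"ptr":(97,290,.113)}
W={k:ray("top",a/6+110,b/6+140,z) for k,(a,b,z) in pts.items()}
for k in W: print(k,W[k].round(4))
n=W["nut"]
for k in ("stud","worm","hend","ptr"):
    e=W[k]-n; print(k,np.hypot(*e[:2]).round(4),np.degrees(np.arctan2(e[1],e[0])).round(1))
e=W["tab"]-W["pivot"];print("tab r",np.hypot(*e[:2]),np.degrees(np.arctan2(e[1],e[0])))
# side check
for k,(u,v,z) in {"tab":(178.6,280,.111),"stud":(262,293.5,.116)}.items(): print("side",k,ray("side",u,v,z).round(4))
```

```text
nut [0.5432 0.1314 0.112 ]
stud [0.4892 0.1987 0.116 ]
tab [0.6607 0.1861 0.111 ]
pivot [0.6008 0.1888 0.08  ]
worm [0.5378 0.0451 0.122 ]
hend [ 0.5313 -0.1053  0.101 ]
ptr [0.5523 0.2122 0.113 ]
stud 0.0863 128.8
worm 0.0864 -93.6
hend 0.237 -92.9
ptr 0.0812 83.6
tab r 0.059955348279324826 -2.581030469837989
side tab [0.6627 0.1887 0.111 ]
side stud [0.4916 0.1969 0.116 ]
```

```bash
python3 -m creep '{"slide":[[0.03,-0.05,0],[0.03,-0.05,0],[0.03,-0.05,0],[0.035,-0.05,0],[0.035,-0.05,0],[0.035,-0.05,0],[0.035,-0.05,0],[0.035,-0.05,0]],"twist":[10,10,2.9,0,0,0,0,0]}' 0 60
cat >> h.py <<'E'
def to(x,y,z):
    o=manip.get_obs(); R=Ro.from_quat(o["ee_rot"]).as_matrix(); print("clk",o["clock"],"pos",o["position"].round(4) if hasattr(o["position"],"round") else o["position"],"xaxis",np.degrees(np.arctan2(R[1,0],R[0,0])).round(2),"need",(R.T@(np.array([x,y,z])-o["position"])).round(4))
E
python3 -c "
from h import *
to(.668,.150,.2)"
```

```text
clock: 1.1
position: [0.4625, -0.1865, 0.2313]
ee_rot: [1.0, -0.029, 0.0, 0.0]
ft_force: [0.8, -1.5, -0.1]
grip_width: 0.004
grasp_force: 0.0
clk 1.1 pos [ 0.4625 -0.1865  0.2313] xaxis -3.33 need [ 0.1855 -0.3479  0.0312]
```

```bash
python3 -m creep '{"slide":[[0.03,-0.055,0],[0.03,-0.055,0],[0.03,-0.055,0],[0.03,-0.055,0],[0.03,-0.055,0],[0.035,-0.06,0],[0,-0.01,0.04],[0,0,0.06]],"twist":[0,0,0,0,0,0,0,0]}'
python3 - <<'E'
from h import *
to(.668,.150,.088)
im,d=manip.camera("side")
x=im[200:330,130:310]; cv2.imwrite("pics/s2.png",cv2.resize(x,None,fx=4,fy=4,interpolation=cv2.INTER_CUBIC))
E
```

```text
clock: 2.1
position: [0.663, 0.1417, 0.131]
ee_rot: [1.0, -0.028, 0.001, -0.001]
ft_force: [1.0, -0.4, -0.4]
grip_width: -0.005
grasp_force: 0.0
clk 2.1 pos [0.663  0.1417 0.131 ] xaxis -3.17 need [ 0.0045 -0.0085  0.043 ]
```

View pics/s2.png

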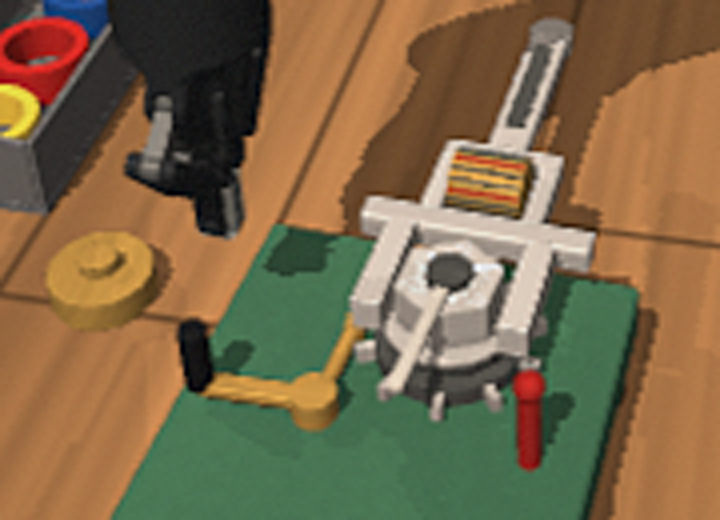

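The gripper's closed fingers (tip near (220,230)) hang on the near side of the black tab (195,355), clear of everything. Going down and sweeping the pawl.

```bash
python3 -m creep '{"slide":[[0,0,0.043],[-0.003,-0.02,0],[-0.003,-0.02,0],[-0.01,-0.015,0],[-0.012,-0.013,0],[-0.006,-0.006,0],[0,0,0]],"twist":[0,0,0,0,0,0,0]}'
python3 - <<'E'
from h import *
to(.634,.216,.088)
im,d=manip.camera("side")
x=im[200:330,130:310]; cv2.imwrite("pics/s3.png",cv2.resize(x,None,fx=4,fy=4,interpolation=cv2.INTER_CUBIC))
E
```

```text
clock: 3.02
position: [0.632, 0.2157, 0.0887]
ee_rot: [1.0, -0.028, 0.0, -0.0]
ft_force: [0.1, -0.7, -0.5]
grip_width: -0.0
grasp_force: 0.0
clk 3.025 pos [0.632  0.2157 0.0887] xaxis -3.25 need [ 0.002  -0.0004  0.0007]
```

View pics/s3.png

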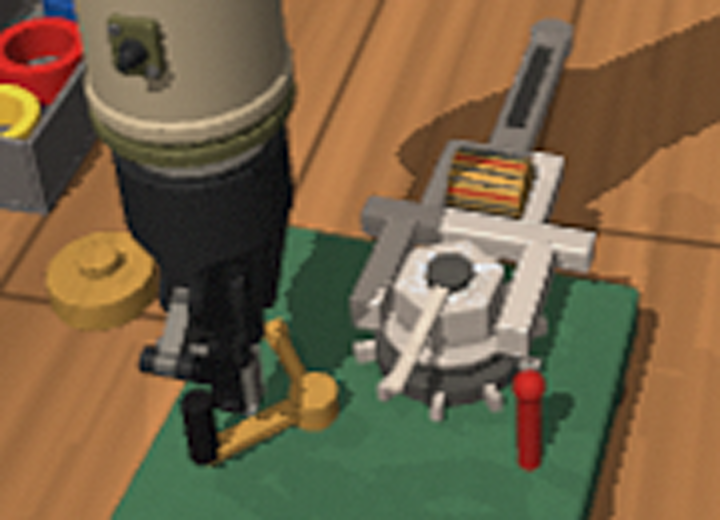

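The pawl has swung with the tab (205,430), but perhaps not fully off; compute its angle.

Run:
```python
from h import *
for u,v,z in ((198,399,.111),(206,457,.075)):
    p=ray("side",u/4+130,v/4+200,z); e=p-np.array([.601,.189,0]); print(p, np.hypot(*e[:2]),np.degrees(np.arctan2(e[1],e[0])))
```

```text
[0.64318027 0.23629391 0.111     ] 0.06337104207317558 48.271015180656924
[0.64185841 0.24078241 0.075     ] 0.06596080392713374 51.72513822138869
```

```bash
python3 -m creep '{"slide":[[-0.006,-0.007,0],[-0.004,-0.004,0],[0,0,0],[0.012,0.02,0],[0,0,-0.06],[-0.03,0.05,0],[-0.04,0.05,0],[-0.035,0.04,0]],"twist":[0,0,0,0,0,0,0,0]}'
python3 - <<'E'
from h import *
to(.539,.064,.130)
im,d=manip.camera("side")
x=im[200:330,130:310]; cv2.imwrite("pics/s4.png",cv2.resize(x,None,fx=4,fy=4,interpolation=cv2.INTER_CUBIC))
E
```

```text
clock: 4.08
position: [0.5215, 0.0694, 0.1483]
ee_rot: [1.0, -0.031, 0.0, 0.0]
ft_force: [0.3, -0.2, 0.1]
grip_width: -0.004
grasp_force: 0.0
clk 4.075 pos [0.5215 0.0694 0.1483] xaxis -3.51 need [0.0178 0.0043 0.0183]
```

View pics/s4.png

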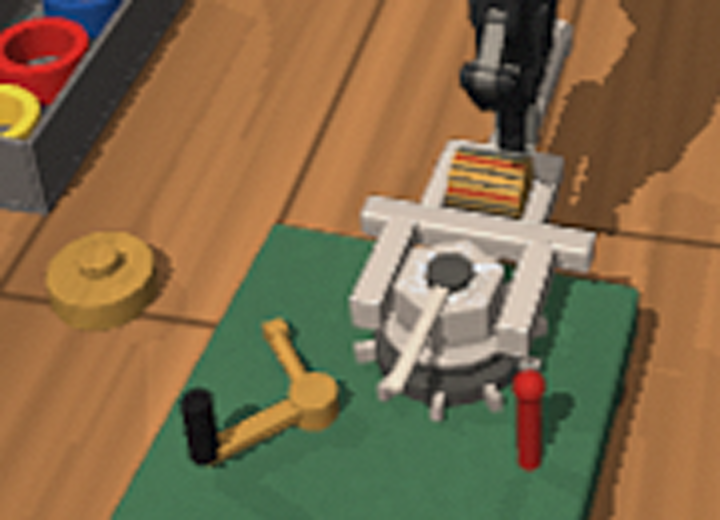

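The pawl is now clear of the collar, with the tab at (200,428) and the head at (275,327). The fingers are beside the worm at (488,180). Now I'll press on it and check the pawl from the top.

```bash
python3 -m creep '{"slide":[[0.017,0.006,0.018],[0,0,0.009],[0,0,0.006],[0,0,0]],"twist":[0,0,0,0]}'
python3 - <<'E'
from h import *
to(.539,.064,.115)
im,d=manip.camera("top"); C=cloud("top",d); H,S,V=cv2.split(cv2.cvtColor(im,cv2.COLOR_BGR2HSV)); z=C[...,2]
m=((V<55)&(z>.085)&(z<.12)&(C[...,1]>.14)&(C[...,0]>.6)); v,u=np.nonzero(m); print(len(u)); p=ray("top",u.mean(),v.mean(),.111); e=p-[.601,.189,0]; print(p,np.degrees(np.arctan2(e[1],e[0])))
E
```

```text
clock: 4.62
position: [0.5394, 0.0664, 0.116]
ee_rot: [1.0, -0.029, 0.001, -0.0]
ft_force: [-0.3, -0.7, 7.4]
grip_width: -0.004
grasp_force: 3.2
clk 4.625 pos [0.5394 0.0664 0.116 ] xaxis -3.3 need [-0.0003  0.0025  0.001 ]
60
[0.67945721 0.36988494 0.111     ] 66.55164662220004
```

```bash
python3 -m creep '{"slide":[[0,0,0.003],[0,0.006,0],[0,0.006,0],[0,0.006,0],[0,0.006,0]],"twist":[0,0,0,0,0]}'; python3 -m creep '{"slide":[[0,0.006,0],[0,0.006,0],[0,0.004,0],[0,0,-0.016]],"twist":[0,0,0,0]}'
python3 - <<'E'
from h import *
to(.539,.068,.113)
im,d=manip.camera("side")
x=im[200:330,190:310]; cv2.imwrite("pics/s5.png",cv2.resize(x,None,fx=4.6,fy=4.6,interpolation=cv2.INTER_CUBIC))
E
```

```text
clock: 5.3
position: [0.5384, 0.0449, 0.1141]
ee_rot: [1.0, -0.028, 0.002, -0.001]
ft_force: [-0.7, 5.9, 11.7]
grip_width: -0.002
grasp_force: 5.5
clock: 5.8
position: [0.5354, 0.0263, 0.1278]
ee_rot: [1.0, -0.029, -0.001, -0.0]
ft_force: [0.4, -0.2, 0.4]
grip_width: -0.001
grasp_force: 0.0
clk 5.8 pos [0.5354 0.0263 0.1278] xaxis -3.32 need [ 0.0012 -0.0419  0.0148]
```

View pics/s5.png

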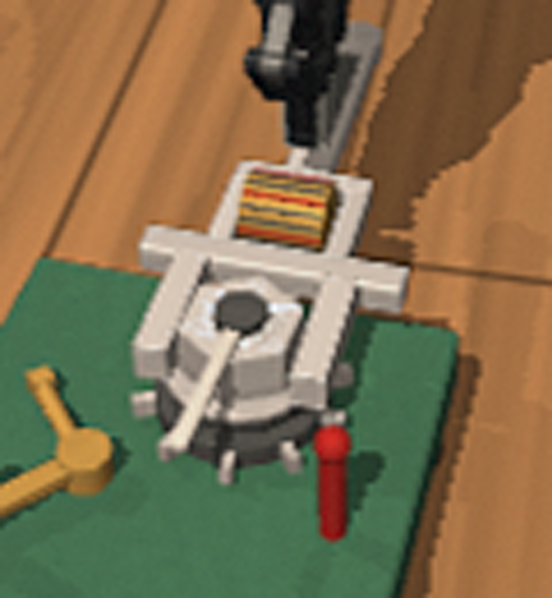

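```bash
cat >> h.py <<'E'
def jaws(n,im,d,a=-93.3,z0=.1065):
    C=cloud(n,d); S=cv2.cvtColor(im,cv2.COLOR_BGR2HSV)[...,1]
    a=np.radians(a); ax=np.array([np.cos(a),np.sin(a)]); px=np.array([-ax[1],ax[0]])
    q=C[...,:2]-[.5432,.1314]; s=q@ax; w=q@px
    m=(S<70)&(abs(C[...,2]-z0)<.004)&(s<.015)&(s>-.03)
    for sg in(1,-1):
        k=w[m&(w*sg>.02)]*sg*1e3
        if len(k): print(n,sg,len(k),np.percentile(k,[3,10,50,90,97]).round(1))
E
python3 - <<'E'
from h import *
for n in("side","top"):
    f=np.load(f"pics/{n}0.npz"); jaws(n,f["im"],f["d"])
    im,d=manip.camera(n); jaws(n,im,d)
E
```

```text
side 1 130 [24.6 32.3 38.5 45.8 47. ]
side -1 143 [21.8 23.9 36.9 44.4 45.5]
side 1 137 [22.6 28.9 35.6 43.  44.5]
side -1 142 [22.  23.9 34.3 41.8 42.7]
top 1 43 [22.  23.3 37.3 44.7 46.2]
top -1 52 [21.4 28.8 34.6 43.3 44.2]
```

```bash
python3 -m creep '{"slide":[[0.001,-0.041,0],[0,0,0.010],[0,0,0.004],[0,0.006,0],[0,0.006,0],[0,0.006,0],[0,0.006,0]],"twist":[0,0,0,0,0,0,0]}'; python3 -m creep '{"slide":[[0,0.006,0],[0,0.006,0],[0,0.005,0]],"twist":[0,0,0]}';python3 -m creep '{"slide":[[0,0,-0.016],[0,0,0]],"twist":[0,0]}'
python3 - <<'E'
from h import *
to(.539,.068,.113)
for n in("side",):
    im,d=manip.camera(n); jaws(n,im,d)
E
```

```text
clock: 6.82
position: [0.5392, 0.044, 0.1154]
ee_rot: [1.0, -0.029, 0.001, -0.001]
ft_force: [-0.8, 4.4, 9.9]
grip_width: 0.001
grasp_force: 4.8
clock: 7.2
position: [0.5371, 0.0251, 0.114]
ee_rot: [1.0, -0.03, -0.0, 0.0]
ft_force: [0.4, -0.1, 0.3]
grip_width: 0.002
grasp_force: 0.0
clock: 7.45
position: [0.5383, 0.0265, 0.1319]
ee_rot: [1.0, -0.029, 0.001, -0.0]
ft_force: [1.1, 0.7, 0.3]
grip_width: 0.001
grasp_force: 0.0
clk 7.45 pos [0.5383 0.0265 0.1319] xaxis -3.32 need [-0.0018 -0.0414  0.0189]
side 1 122 [22.3 25.4 34.1 40.8 42. ]
side -1 145 [20.9 23.6 31.4 38.9 40.2]
```

```bash
python3 -m creep '{"slide":[[0.001,-0.041,0.004],[0,0,0.010],[0,0,0.005],[0,0.006,0],[0,0.006,0]],"twist":[0,0,0,0,0]}'; python3 -m creep '{"slide":[[0,0.006,0]],"twist":[0]}'; python3 -m creep '{"slide":[[0,0.006,0]],"twist":[0]}';python3 -m creep '{"slide":[[0,0.006,0],[0,0.006,0],[0,0.004,0],[0,0,-0.018],[0,0,0]],"twist":[0,0,0,0,0]}'
python3 - <<'E'
from h import *
to(.539,.068,.113)
for n in("side","top"):
    im,d=manip.camera(n); jaws(n,im,d)
E
```

```text
clock: 8.12
position: [0.5405, 0.0595, 0.1126]
ee_rot: [1.0, -0.027, 0.001, -0.003]
ft_force: [-3.6, 13.1, 13.5]
grip_width: -0.001
grasp_force: 7.2
clock: 8.25
position: [0.5402, 0.0526, 0.1127]
ee_rot: [1.0, -0.028, 0.001, -0.002]
ft_force: [-2.8, 12.0, 13.1]
grip_width: 0.0
grasp_force: 6.5
clock: 8.38
position: [0.5405, 0.0459, 0.1129]
ee_rot: [1.0, -0.028, 0.002, -0.002]
ft_force: [0.8, 8.6, 10.7]
grip_width: 0.0
grasp_force: 5.4
clock: 9.0
position: [0.5395, 0.0275, 0.1311]
ee_rot: [1.0, -0.029, 0.001, 0.0]
ft_force: [-0.3, 0.0, 0.3]
grip_width: 0.003
grasp_force: 0.0
clk 9.0 pos [0.5395 0.0275 0.1311] xaxis -3.32 need [-0.0029 -0.0404  0.0181]
side 1 116 [22.4 25.6 33.6 39.7 41. ]
side -1 135 [23.5 24.4 31.6 38.6 39.5]
```

Drag jumped to 13 N (from about 5), and the jaws closed about 12 mm, so they are biting. Move to the handle's near side.

```bash
python3 -m creep '{"slide":[[-0.019,0.046,0],[-0.020,0.046,0],[0,0,0.046],[0,0,0]],"twist":[0,0,0,0]}'
python3 - <<'E'
from h import *
to(.507,-.063,.086)
im,d=manip.camera("side"); jaws("side",im,d)
x=im[130:330,170:370]; cv2.imwrite("pics/s6.png",cv2.resize(x,None,fx=3,fy=3,interpolation=cv2.INTER_CUBIC))
E
```

```text
clock: 9.6
position: [0.4918, -0.0622, 0.0809]
ee_rot: [1.0, -0.029, -0.003, -0.0]
ft_force: [-0.4, 0.9, 1.4]
grip_width: 0.003
grasp_force: 0.0
clk 9.6 pos [ 0.4918 -0.0622  0.0809] xaxis -3.33 need [ 0.0152 -0.0001 -0.0051]
side 1 113 [24.5 27.  34.  40.1 40.8]
side -1 137 [23.2 24.3 31.7 38.3 39.5]
```

View pics/s6.png

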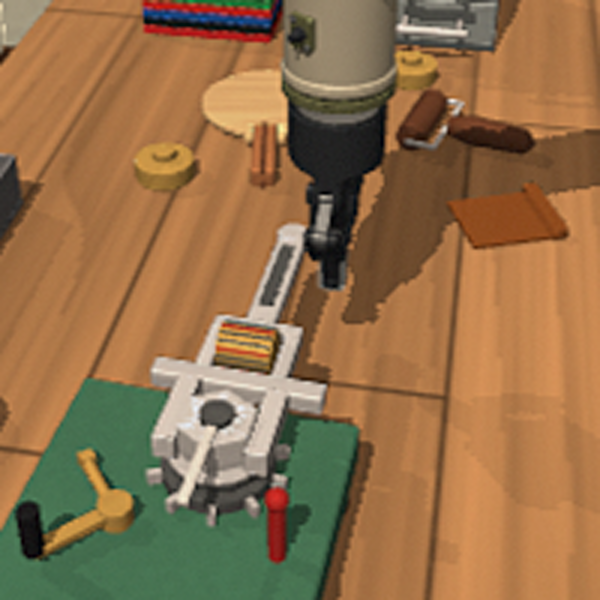

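The finger (330,280) stands beside the handle at (275,275), and the jaws hug the nut. Swinging now.

```bash
python3 -m creep '{"slide":[[0.012,0,0],[0.0171,0.0013,0],[0.0171,0.0013,0],[0.0171,0.0013,0],[0.0171,0.0013,0],[0.0171,0.0013,0],[0.0171,0.0013,0],[0,0,0]],"twist":[0,-5,-5,-5,-5,-5,-5,0]}'
cat >> h.py <<'E'
def ptr(n,im,d):
    C=cloud(n,d); S=cv2.cvtColor(im,cv2.COLOR_BGR2HSV)[...,1]; q=C[...,:2]-[.5432,.1314]; r=np.hypot(q[...,0],q[...,1]); a=np.degrees(np.arctan2(q[...,1],q[...,0]))
    m=(S<70)&(abs(C[...,2]-.113)<.008)&(r>.045)&(r<.085)&(a>70)&(a<150)
    v,u=np.nonzero(m); P=np.array([ray(n,i,j,.113) for i,j in zip(u,v)])[:,:2]-[.5432,.1314]
    print(n,len(u),"pointer",np.degrees(np.median(np.arctan2(P[:,1],P[:,0]))))
E
python3 - <<'E'
from h import *
to(.6,.0,.082)
for n in("side","top"):
    f=np.load(f"pics/{n}0.npz"); ptr(n,f["im"],f["d"])
    im,d=manip.camera(n); ptr(n,im,d)
E
```

```text
clock: 10.65
position: [0.6094, -0.0536, 0.0843]
ee_rot: [0.973, 0.231, 0.001, -0.0]
ft_force: [0.0, -0.9, 0.3]
grip_width: -0.002
grasp_force: 0.0
clk 10.65 pos [ 0.6094 -0.0536  0.0843] xaxis 26.71 need [ 0.0157 -0.0521  0.0023]
side 72 pointer 82.5660972506634
side 62 pointer 113.16670035560473
top 29 pointer 82.1767021270029
top 23 pointer 112.41137890991266
```

```bash
python3 -m creep '{"slide":[[0.0102,0.001,0],[0.0102,0.001,0],[0.0102,0.001,0],[0.0102,0.001,0],[0,0,0]],"twist":[-3,-3,-3,-3,0]}'
python3 - <<'E'
from h import *
to(.6,.0,.082)
for n in("side","top"):
    im,d=manip.camera(n); ptr(n,im,d)
E
```

```text
clock: 11.38
position: [0.6446, -0.0368, 0.0836]
ee_rot: [0.944, 0.33, 0.0, 0.0]
ft_force: [-0.6, -0.3, -0.7]
grip_width: 0.004
grasp_force: 0.3
clk 11.375 pos [ 0.6446 -0.0368  0.0836] xaxis 38.6 need [-0.0119 -0.0566  0.0016]
side 56 pointer 123.42990411606354
top 23 pointer 123.38620448122867
```

```bash
python3 -m creep '{"slide":[[0.006,0.0005,0],[0.006,0.0005,0],[0,0,0],[-0.03,0,0],[-0.03,0.02,0],[0,0.03,-0.05],[0,0,0]],"twist":[-1.7,-1.7,0,0,0,0,0]}'
python3 - <<'E'
from h import *
to(.6,.0,.082)
for n in("side","top"):
    im,d=manip.camera(n); ptr(n,im,d); jaws(n,im,d,-93.3+43)
    if n=="side": x=im[180:330,150:350]; cv2.imwrite("pics/s7.png",cv2.resize(x,None,fx=4,fy=4,interpolation=cv2.INTER_CUBIC))
    else: cv2.imwrite("pics/t7.png",cv2.resize(im[140:230,110:240],None,fx=6,fy=6,interpolation=cv2.INTER_CUBIC))
E
```

```text
clock: 12.35
position: [0.6464, -0.1091, 0.1373]
ee_rot: [0.934, 0.358, 0.003, 0.002]
ft_force: [-0.4, 0.7, 0.0]
grip_width: 0.0
grasp_force: 0.0
clk 12.35 pos [ 0.6464 -0.1091  0.1373] xaxis 41.9 need [ 0.038  -0.1125  0.0548]
side 56 pointer 126.93154821005976
side 1 186 [ 23.2  28.   37.1 145.  149.5]
side -1 96 [21.1 22.8 29.2 34.6 35.9]
top 24 pointer 126.75151065149419
top 1 60 [ 20.6  21.7  34.8  43.7 142.1]
top -1 49 [22.  22.5 29.6 36.7 37.7]
```

View pics/t7.png

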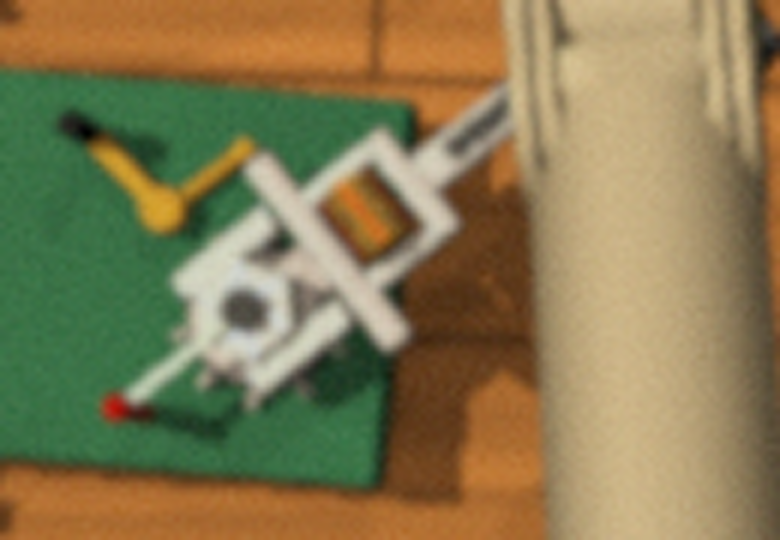

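View pics/s7.png

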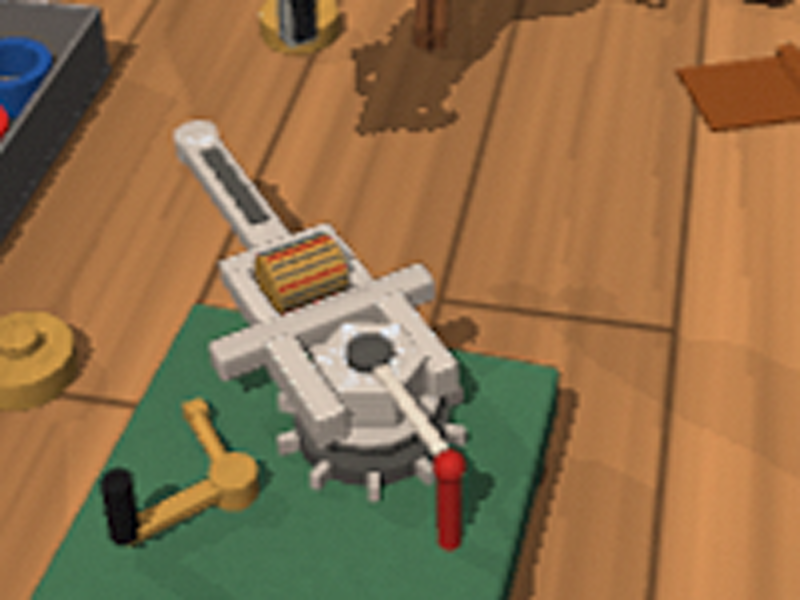

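The pointer's tip meets the red stud (top view (115,407); side view (450,465)) and the jaws hug the nut. The pawl tab is at (75,125) in the top view, so I'll compute its swing properly.

Run:
```python
from h import *
g=lambda n,u,v,z:ray(n,u,v,z)[:2]
an=lambda e:np.degrees(np.arctan2(e[1],e[0])).round(1)
T=lambda a,b:(a/6+110,b/6+140)
pv=g("top",*T(160,209),.081)
print("pv",pv)
for k,(a,b,z) in {"tab0":(155,93,.111),"tab1":(73,124,.111),"barTop0 mid":(166,140,.079),"bar1 mid":(118,167,.079),"head1":(250,147,.079)}.items():
    e=g("top",*T(a,b),z)-pv; print(k,an(e),np.hypot(*e).round(4))
pvs=g("side",235/4+150,470/4+180,.081); pv0=g("side",326/1.5625,464/1.5625,.081); print(pvs,pv0)
for k,(u,v,z,p) in {"tab0":(279/1.5625,440/1.5625,.111,pv0),"tab1":(118/4+150,475/4+180,.111,pvs),"tab1b":(123/4+150,540/4+180,.075,pvs),"head1":(195/4+150,404/4+180,.079,pvs)}.items():
    e=g("side",u,v,z)-p; print("side",k,an(e),np.hypot(*e).round(4))
```

```text
pv [0.60064963 0.18853387]
tab0 -2.3 0.0601
tab1 44.6 0.059
barTop0 mid -1.6 0.0388
bar1 mid 47.0 0.034
head1 -53.2 0.0598
[0.60016376 0.1960217 ] [0.6007858  0.19472479]
side tab0 -1.8 0.0605
side tab1 40.9 0.058
side tab1b 47.7 0.0632
side head1 -49.8 0.0532
```

Run:
```python
from h import *
pv=np.array([.6006,.1885])
f=np.load("pics/top0.npz"); im1,d1=manip.camera("top")
for im in(f["im"],im1):
    b=im[150:170,115:145].astype(int); m=b.max(2)<62
    nc,lab,st,ce=cv2.connectedComponentsWithStats(m.astype(np.uint8)); 
    for i in range(1,nc):
        if st[i,4]>3:
            u,v=ce[i]+[115,150]
            for z in(.111,.1):
                e=ray("top",u,v,z)[:2]-pv; print(st[i,4],u,v,z,np.degrees(np.arctan2(e[1],e[0])).round(1),np.hypot(*e).round(4))
    # brass bar direction (PCA on tail pixels)
    H,S,V=cv2.split(cv2.cvtColor(im,cv2.COLOR_BGR2HSV)); m=(H>15)&(H<30)&(S>150)&(V>110)
    v,u=np.nonzero(m[150:180,115:160]); P=np.array([ray("top",a+115,c+150,.079)[:2] for a,c in zip(u,v)])-pv
    r=np.hypot(*P.T); a=np.degrees(np.arctan2(P[:,1],P[:,0])); 
    s=(r>.014)&(r<.05)
    for lo,hi in((-30,80),(-120,-30)):
        k=s&(a>lo)&(a<hi); k.any() and print("bar",k.sum(),a[k].mean().round(1))
```

```text
26 136.84615384615384 156.1153846153846 0.111 -5.7 0.0584
26 136.84615384615384 156.1153846153846 0.1 -2.7 0.0599
bar 44 0.3
bar 17 -90.4
24 122.91666666666667 160.91666666666666 0.111 43.3 0.0568
24 122.91666666666667 160.91666666666666 0.1 44.5 0.0602
bar 47 42.6
bar 31 -50.7
```

Estimates of the pawl's swing scatter between 0.73 and 0.85 rad, too close to 0.75. I'll push it to its end stop squarely; the further movement tells where it stood before.

```bash
python3 -m creep '{"slide":[[0.038,-0.036,0],[0.038,-0.036,0],[0.038,-0.036,0],[0.038,-0.036,0],[0.038,-0.036,0],[0.037,-0.036,0],[0,0,0.025],[0,0,0]],"twist":[0,0,0,0,0,0,0,0]}'; python3 -c "
from h import *
to(.671,.203,.088)"
```

```text
clock: 13.5
position: [0.6649, 0.2058, 0.1052]
ee_rot: [0.933, 0.36, -0.003, -0.0]
ft_force: [-0.3, -1.7, 0.2]
grip_width: -0.003
grasp_force: 0.0
clk 13.5 pos [0.6649 0.2058 0.1052] xaxis 42.22 need [0.0027 0.0063 0.0172]
```

```bash
python3 -m creep '{"slide":[[0.002,0,0.017],[0,-0.006,0],[0,-0.006,0],[0,-0.004,0],[-0.001,-0.003,0]],"twist":[0,-2,-2,-2,0]}'; python3 -m creep '{"slide":[[-0.001,-0.003,0],[0,0,0]],"twist":[-2,0]}'; python3 -m creep '{"slide":[[-0.001,-0.003,0],[0,0,0]],"twist":[0,0]}'
```

```text
clock: 14.12
position: [0.6548, 0.2196, 0.0919]
ee_rot: [0.913, 0.408, 0.001, 0.0]
ft_force: [1.2, 0.0, 0.1]
grip_width: 0.004
grasp_force: 0.5
clock: 14.38
position: [0.6515, 0.2207, 0.0914]
ee_rot: [0.906, 0.424, -0.0, 0.0]
ft_force: [-0.3, -0.1, -0.0]
grip_width: -0.001
grasp_force: 0.0
clock: 14.62
position: [0.6498, 0.2208, 0.0915]
ee_rot: [0.906, 0.423, 0.001, 0.001]
ft_force: [4.6, -2.3, -0.6]
grip_width: -0.002
grasp_force: 2.2
```

```bash
python3 -m creep '{"slide":[[0,-0.003,0],[0,0,0]],"twist":[0,0]}';  python3 -m creep '{"slide":[[0,-0.002,0],[0,0,0]],"twist":[0,0]}'
python3 - <<'E'
from h import *
o=manip.get_obs(); R=Ro.from_quat(o["ee_rot"]).as_matrix(); print(R[:,:2].round(3).tolist())
E
python3 -m creep '{"slide":[[0,0.02,0],[0,0.03,0],[0,0.05,-0.03],[0,0.05,0],[0,0.05,0],[0,0,0]],"twist":[0,0,0,0,0,0]}'
python3 - <<'E'
from h import *
pv=np.array([.6006,.1885])
im,d=manip.camera("top"); cv2.imwrite("pics/t8.png",cv2.resize(im[140:230,110:240],None,fx=6,fy=6,interpolation=cv2.INTER_CUBIC))
b=im[150:175,112:145].astype(int); m=b.max(2)<62
nc,lab,st,ce=cv2.connectedComponentsWithStats(m.astype(np.uint8))
for i in range(1,nc):
    if st[i,4]>3:
        u,v=ce[i]+[112,150]
        for z in(.111,.1):
            e=ray("top",u,v,z)[:2]-pv; print(st[i,4],u,v,z,np.degrees(np.arctan2(e[1],e[0])).round(1),np.hypot(*e).round(4))
H,S,V=cv2.split(cv2.cvtColor(im,cv2.COLOR_BGR2HSV)); m=(H>15)&(H<30)&(S>150)&(V>110)
v,u=np.nonzero(m[150:180,115:160]); P=np.array([ray("top",a+115,c+150,.079)[:2] for a,c in zip(u,v)])-pv
r=np.hypot(*P.T); a=np.degrees(np.arctan2(P[:,1],P[:,0])); s=(r>.014)&(r<.05)
for lo,hi in((-30,80),(-120,-30)):
    k=s&(a>lo)&(a<hi); k.any() and print("bar",k.sum(),a[k].mean().round(1))
ptr("top",im,d)
E
```

```text
clock: 14.88
position: [0.6493, 0.221, 0.0916]
ee_rot: [0.907, 0.422, 0.002, 0.002]
ft_force: [11.1, -4.5, -1.9]
grip_width: 0.001
grasp_force: 5.3
clock: 15.12
position: [0.649, 0.2212, 0.0917]
ee_rot: [0.907, 0.421, 0.002, 0.003]
ft_force: [15.6, -5.6, -4.1]
grip_width: 0.001
grasp_force: 7.4
[[0.645, 0.764], [0.764, -0.645], [0.002, 0.007]]
clock: 15.88
position: [0.8003, 0.0915, 0.1195]
ee_rot: [0.907, 0.421, -0.001, 0.001]
ft_force: [-0.8, 0.9, 0.0]
grip_width: 0.002
grasp_force: 0.0
23 121.3913043478261 162.91304347826087 0.111 51.5 0.0557
23 121.3913043478261 162.91304347826087 0.1 52.4 0.0593
bar 44 49.4
bar 22 -43.2
top 25 pointer 126.64248066646691
```

The pawl met its hard stop (16 N without moving) after about 7.4° more. So it stood near 0.87 rad before the nut was turned, and step 1 was met. The pointer stays on the stud and the hand is clear, so I'm handing in.

```bash
python3 -c "
from workcell import manip
print(manip.hand_in())"
```

```text
the job is handed in; nothing more can be done
None
```

Job handed in at about 16 s, verdict not shown: the pawl is off at its end stop, the jaws are snug on the nut, the white pointer is at the red stud to about 2°, and the hand is clear; I did not re-measure the bystanders, but saw no contact with them.

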